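Make up two microscopy kits

TASK

Make up the two kits: on the board with the sprung clip, stand the tall jar and the short vial in their pockets and slide the flat slide mailer under the clip, flat on the board, until it meets the stop; on the plain board, stand the short jar and the tall vial. Jars go in the wide pockets and vials in the narrow ones. Keep jars and vials upright all the while, and leave the petri dish where it is.

Things in the scene. Friction and masses are not known exactly. Their poses are not given: they have to be found in the camera images.
- tall_jar: Tall sample jar: 44 mm diameter, 60 mm tall, white plastic with a 14 mm grey screw cap of the same diameter, standing on the bench at the start in a loose row with the other jars and vials. Origin: centre of its underside, z up; yaw has no meaning (round).
- short_jar: Short sample jar: 44 mm diameter, 40 mm tall, white plastic with a 12 mm grey screw cap of the same diameter, standing on the bench at the start in a loose row with the other jars and vials. Origin: centre of its underside, z up; yaw has no meaning (round).
- tall_vial: Tall vial: 26 mm diameter, 65 mm tall, white plastic with a 14 mm grey screw cap of the same diameter, standing on the bench at the start in a loose row with the other jars and vials. Origin: centre of its underside, z up; yaw has no meaning (round).
- short_vial: Short vial: 26 mm diameter, 42 mm tall, white plastic with a 12 mm grey screw cap of the same diameter, standing on the bench at the start in a loose row with the other jars and vials. Origin: centre of its underside, z up; yaw has no meaning (round).
- mailer: Slide mailer: a stiff flat cardboard-brown case, 110 (its x) by 40 (its y) by 8 mm thick, with a paper label on top, lying flat on the bench. Origin: centre of its underside. It may go under the clip either end first, label up.
- clip_board: Kit board with clip: white plate fixed to the bench, 210 (x) x 170 (y) x 14 mm; origin centre of underside, z up. Round pockets 6 mm deep: wide one, 58 mm, at x -45, y +50; narrow one, 40 mm, at x +50, y +50. Mailer's bed: the flat top along the line y -40; clip at its +x end, stop block's face at x +80. Mailer fully home, long side along x: its centre at x +25, y -40, underside 14 mm up.
- clip (a joint): Steel sprung clip, 34 mm wide, on the clip board's line y -40 mm; rad: 0 down, about 0.16 with the mailer under it. Hinged over the stop; presses at board x +50, 2 mm above the plate when empty. Its free lip slopes up to x +24, underside 12 mm above the plate. Put the mailer flat, front edge short of x +18, and push to +x (1 to 4 N): its edge lifts the clip; held then with about 2 N.
- plain_board: Kit board without clip: white plate fixed to the bench, 210 (x) by 100 (y) by 14 mm thick. Origin: centre of its underside; z up. Two round pockets 6 mm deep (floor 8 mm above the bench) on its centre line y 0: the wide one, 58 mm diameter, at x -45 mm; the narrow one, 40 mm diameter, at x +50 mm.
- dish: Glass petri dish with lid, 58 mm diameter, 15 mm tall, lying among the stock; it is not part of the kits and stays where it is. Origin: centre of its underside.
There are look-alikes about, which are no part of the job. What is shaped like the tall_vial but black or blue is not meant. What is shaped like the short_vial but purple is not meant.

How it is judged:
By the outcome, as a careful person would: the job done as asked, in the order asked, and still so for the second after the job is handed in, with the robot touching nothing.
It also fails if it takes over 109 s, if anything falls off the work surface, if the arm or the gripper's body presses on something with over 40 N, if the wrist force passes 120 N, or if a joint passes its speed limit or range.

ROBOT

A 6-joint arm with a two-finger parallel gripper is mounted at the origin on the work surface. World frame = base frame: x ahead of the robot, y to its left, z up, the work surface at z = 0. Lengths are in mm, angles in rad, forces in N, time in s.
With the tool pointing down it reaches from about 300 to 750 mm from the base axis. Payload 8.5 kg.
Tool frame: the origin (TCP) lies at the very end of the fingers, on their centre line; the grasp point (between the pads) lies 19 mm behind it; z points along the fingers, y is the line along which they close (so a half turn about z gives the same grasp; the last joint's range is limited). The gripper opens to 88 mm and grips with 3 to 60 N. Pads are 18 mm wide; open, the fingers measure 123 mm over their backs; the gripper's body (75 mm by 187 mm) begins 45 mm behind the grasp point.
Start: joints at [1.067, 0.381, 1.297, -0, 1.464, -0.215], TCP at [156.633, 527.206, 238.748] pointing down, gripper open.
Joint ranges: [-3.11, 3.11], [-0.89, 2.33], [0.22, 2.48], [-1.42, 4.56], [0.17, 2.85], [-2.88, 2.88]. Speed limits (rad/s): [2.39, 2.39, 3.14, 3.14, 3.14, 3.14].

INTERFACE

Orientations are given as a unit quaternion [x, y, z, w].
In Python, from station import get_state, snapshot, calibration, close_job gives the robot as it stands. The module is installed in compiled form; this text tells all that it offers.
- The arm moves only by the tool arm_command, never from a script. Its argument "motion" is a list of rows, each a list of 3 entries, a list of its own where there are three numbers: the opening, from 0 (shut) to 1 (fully open), then the shift along the tool's x, y, z in mm, then the turn, a rotation vector about the tool's x, y, z in rad. A call has 1 to 5 rows; each row shifts and turns the commanded pose from where the row before left it, along the tool's axes as they then stand; what a row does not reach is not made up. A row lasts 1/12 s, in which the tool goes at most 41.7 mm and 7.16 degrees, less where a joint would pass 70% of its speed; a pose out of reach is approached as far as the arm can. A call is refused whole if a number of a shift passes 41.7 or a number of a turn 0.125, either way. A call with a gripper value outside its range is refused whole. The fingers move at their own pace and stop on an object; the grip force is fixed at half the most. Time passes only in rows, so rows that do not move let the fingers close. It gives the time, the measured TCP pose, the force, the opening and the grip force at its end, in the units of the state.
- get_state(): the state, without advancing time (a new reading comes with each control period).
- snapshot(name): name is "side" or "top"; returns (picture, depth): 480x640x3 uint8, red, green, blue; 480x640 float32, mm along the optical axis (not along the pixel's ray), 0 where there is no reading.
- calibration(name): a dict with "vfov" (degrees; the focal length in pixels is half the picture's height over the tangent of half this angle, whatever the lens; pixels are square), "cx", "cy" (the principal point, pixels), "cam_to_world" (4x4, takes a point from camera to world coordinates). Camera axes: x right, y down, z forward; pixel columns grow to the right and rows downward; lengths in mm; the calibration is good to about 2 mm. A picture is of the moment at which its call begins. calibration takes no time and is no camera call.
- close_job(): hands the job in; it is judged then, once.
The state is a dict: "time_s": time; "joint_positions": joint angles; "qd": joint speeds; "effort": joint torques, N m; "eef_pos": TCP position; "eef_rot": TCP orientation; "force": force on the tool from outside, world axes, zero at the start; "ft_torque": the same for the moment, N m; "opening": opening from 0.0 (shut) to 1.0 (fully open); "grip_force": force on a finger pad.
Only numpy, scipy, OpenCV 4.12 (cv2) and the standard library are available. Lean on these libraries where they do the work, as an engineer would, in place of code of your own. Each camera call takes 0.05 s, during which the arm holds its last target. There are 200 camera calls.

## Working session

There is one attempt and no reset: what is moved stays moved. The work goes in short steps, Python scripts to look and compute and a tool call to move; the robot and the scene stay as the last step left them, time stands still between calls to the robot, and variables do not carry over. Pictures are saved under pics/ and viewed, at most 14 in all, crops included, and the job is handed in when it is done.

Besides the shell and the picture viewer there is one more tool, called after ">>>" as name(argument=value, ...) on one line, values as JSON. arm_command: Moves the arm, as the interface text tells. Its arguments: {"type":"object","properties":{"motion":{"type":"array"}},"required":["motion"]}

```bash
mkdir -p pics; ls
python3 - <<'E'
from station import *
import cv2,numpy as np
s=get_state();print({k:np.round(v,3).tolist() for k,v in s.items()})
for n in("top","side"):
    p,d=snapshot(n);c=calibration(n);print(n,c)
    cv2.imwrite(f"pics/{n}0.png",p[:,:,::-1]);np.save(f"pics/{n}0.npy",d);print((d==0).mean())
E
```

```text
pics
{'time_s': 0.0, 'joint_positions': [1.067, 0.381, 1.298, -0.0, 1.464, -0.215], 'qd': [0.002, 0.0, -0.0, -0.001, 0.001, -0.0], 'effort': [-0.002, -43.793, -22.456, 0.071, 0.035, -0.0], 'eef_pos': [156.521, 526.98, 238.177], 'eef_rot': [0.144, 0.99, -0.001, -0.0], 'force': [-0.875, -0.475, 0.355], 'ft_torque': [0.039, 0.01, -0.002], 'grip_force': 0.0, 'opening': 0.999}
top {'vfov': 55.884991095675254, 'cx': 310.81555602575565, 'cy': 236.9387892558807, 'cam_to_world': array([[-7.77440240e-02, -9.75209286e-01,  2.07177978e-01,
         4.20891676e+02],
       [-9.96973353e-01,  7.60465738e-02, -1.61571002e-02,
        -1.75810852e+01],
       [ 1.37880925e-06, -2.07807041e-01, -9.78169839e-01,
         8.59986490e+02],
       [ 0.00000000e+00,  0.00000000e+00,  0.00000000e+00,
         1.00000000e+00]])}
0.0040071614583333335
side {'vfov': 51.6451581283108, 'cx': 317.4115089011758, 'cy': 237.74715845292954, 'cam_to_world': array([[ 9.29196711e-01, -2.73841978e-01,  2.48201620e-01,
         3.74592813e+02],
       [-3.69218031e-01, -6.57856024e-01,  6.56432401e-01,
        -5.96479648e+02],
       [-1.64778163e-02, -7.01595342e-01, -7.12385049e-01,
         6.75481874e+02],
       [ 0.00000000e+00,  0.00000000e+00,  0.00000000e+00,
         1.00000000e+00]])}
0.004026692708333333
```

View pics/top0.png

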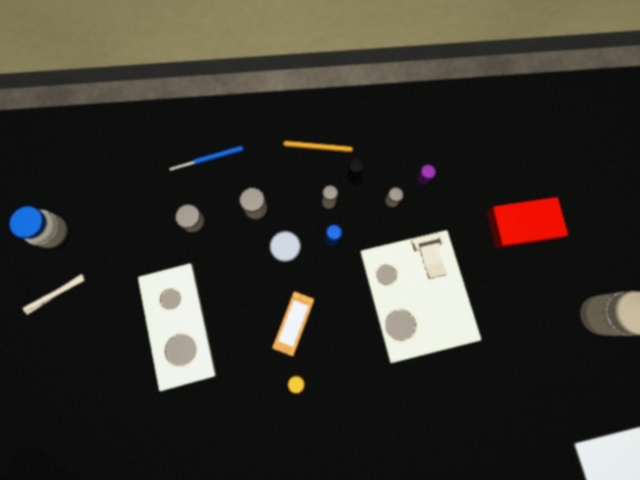

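View pics/side0.png

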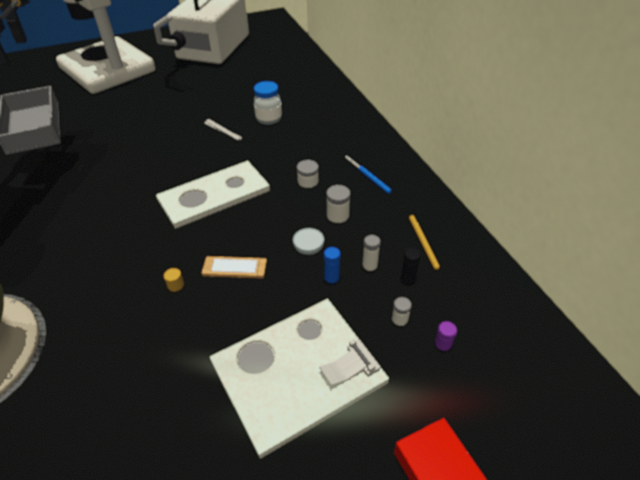

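Candidates in the top view are: tall jar (252,199), short jar (188,215), tall vial (330,192) with look-alikes blue (334,232) and black (356,167), and short vial (395,194) with look-alike purple (428,172). The dish is at (285,246) and the mailer at (293,323). The jars and vials with grey caps are the ones I want. Next I measure them.

```bash
cat > h.py <<'E'
from station import *
import cv2,numpy as np
def cloud(n,d):
    c=calibration(n);f=240/np.tan(np.radians(c["vfov"])/2);M=c["cam_to_world"]
    v,u=np.mgrid[0:480,0:640]
    P=np.stack([(u-c["cx"])/f*d,(v-c["cy"])/f*d,d],-1)
    return P@M[:3,:3].T+M[:3,3]
def ray(n,uv,z):
    c=calibration(n);f=240/np.tan(np.radians(c["vfov"])/2);M=c["cam_to_world"]
    uv=np.atleast_2d(np.float64(uv))
    r=np.c_[(uv-[c["cx"],c["cy"]])/f,np.ones(len(uv))]@M[:3,:3].T
    return M[:3,3]+r*((z-M[2,3])/r[:,2])[:,None]
E
python3 - <<'E'
from h import *
I={n:cv2.imread(f"pics/{n}0.png") for n in("top","side")};C={n:cloud(n,np.load(f"pics/{n}0.npy")) for n in I}
pts={"tj":(252,199),"sj":(188,215),"tv":(330,192),"sv":(395,194),"dish":(285,246),"blue":(334,232),"black":(356,167),"purple":(428,172)}
# plane check
P=C["top"];print("bench z",[P[v,u].round(1).tolist() for u,v in[(250,420),(100,300),(240,300),(500,300),(350,120)]])
for k,(u,v) in pts.items():
    x0=ray("top",(u,v),45)[0,:2];o=[k]
    for n in C:
        P=C[n].reshape(-1,3);Q=P[np.linalg.norm(P[:,:2]-x0,axis=1)<32];Q=Q[Q[:,2]>8]
        zt=np.percentile(Q[:,2],90);T=Q[Q[:,2]>zt-5]
        r=cv2.minEnclosingCircle(T[:,:2].astype(np.float32));o+=[n,len(T),round(zt,1),T[:,:2].mean(0).round(1).tolist(),np.round(r[0],1).tolist(),round(r[1],1)]
    print(*o)
# white boards, mailer in top
def quad(n,mask,u,v,z):
    _,L=cv2.connectedComponents(mask.astype(np.uint8));m=(L==L[v,u]).astype(np.uint8)
    cs,_=cv2.findContours(m,0,1);c=max(cs,key=cv2.contourArea)
    W=ray(n,c[:,0,:],z)[:,:2].astype(np.float32);r=cv2.minAreaRect(W);return np.round(r[0],1),np.round(r[1],1),round(r[2],2)
seeds={"top":dict(clip=(400,352),plain=(180,375),mailer=(293,323)),"side":dict(clip=(270,420),plain=(215,210),mailer=(235,266))}
for n in seeds:
    im=I[n].astype(int);br=(im.min(2)>150);ml=(im[:,:,2]>120)
    for k,(u,v) in seeds[n].items():print(n,k,*quad(n,ml if k=="mailer" else br,u,v,8 if k=="mailer" else 14))
# pockets: grey blobs inside boards
for n,ps in dict(top=dict(cw=(400,325),cn=(386,274),pw=(180,349),pn=(170,298)),side=dict(cw=(256,357),cn=(309,329),pw=(193,198),pn=(235,182))).items():
    g=I[n].max(2)
    for k,(u,v) in ps.items():
        m=np.zeros((482,642),np.uint8);h=I[n].copy();_,_,_,_=cv2.floodFill(h,m,(u,v),(0,0,255),(18,)*3,(18,)*3,cv2.FLOODFILL_FIXED_RANGE)
        cs,_=cv2.findContours(m[1:-1,1:-1],0,1);W=ray(n,max(cs,key=cv2.contourArea)[:,0,:],14)[:,:2].astype(np.float32)
        c,r=cv2.minEnclosingCircle(W);print(n,k,np.round(c,1),round(r,1))
a=np.hstack([cv2.resize(I["top"][130:280,160:460],(800,400))]);b=cv2.resize(I["top"][220:300,360:480],(300,200))
a[:200,500:]=a[:200,500:];cv2.imwrite("pics/crop1.png",np.vstack([a,np.hstack([b,np.zeros((200,500,3),np.uint8)])]))
E
```

```text
bench z [[278.2, 102.3, 3.2], [512.5, 373.7, 1.4], [492.3, 111.2, -1.8], [454.0, -378.4, -0.4], [840.2, -130.8, 3.4]]
tj top 428 61.4 [669.8, 72.8] [670.1, 72.3] 22.5 side 297 60.9 [670.0, 68.2] [671.0, 69.4] 22.6
sj top 412 41.9 [653.5, 196.6] [653.8, 196.9] 22.5 side 233 41.1 [653.6, 192.4] [653.6, 193.4] 23.4
tv top 159 66.2 [670.7, -71.3] [671.2, -71.5] 13.7 side 151 65.2 [670.9, -75.8] [672.5, -75.0] 14.3
sv top 150 42.9 [664.9, -195.9] [664.8, -196.1] 13.6 side 191 42.7 [665.0, -200.1] [665.2, -199.1] 14.2
dish top 650 17.0 [585.4, 19.3] [587.2, 19.8] 28.7 side 508 16.6 [585.5, 15.9] [587.1, 16.9] 29.0
blue top 167 66.1 [596.0, -71.8] [596.4, -71.8] 13.8 side 161 65.4 [596.1, -76.3] [596.9, -75.6] 13.7
black top 157 66.2 [719.3, -124.5] [720.3, -124.7] 14.2 side 166 65.3 [719.6, -129.2] [719.7, -128.0] 14.0
purple top 143 43.3 [705.1, -263.1] [705.7, -263.7] 13.7 side 212 42.5 [705.4, -267.3] [706.2, -266.5] 13.6
top clip [ 475.9 -224.3] [210.9 171.1] 9.11
top plain [454.6 229.2] [211.2 101.4] 10.46
top mailer [441.8  13.7] [ 42.3 112. ] 64.97
side clip [ 477.  -226.7] [210.8 171.3] 9.21
side plain [685.1 381.6] [1626.6 2269.9] 65.71
side mailer [442.8  10.5] [ 45.4 112.3] 65.06
top cw [ 423.3 -182.6] 27.6
top cn [ 516.9 -167.5] 18.7
top pw [410.3 221.7] 28.1
top pn [503.8 239. ] 18.9
side cw [ 424.4 -185.4] 28.4
side cn [ 518.3 -169.7] 19.4
side pw [411.4 219.1] 27.3
side pn [504.  235.7] 17.8
```

View pics/crop1.png

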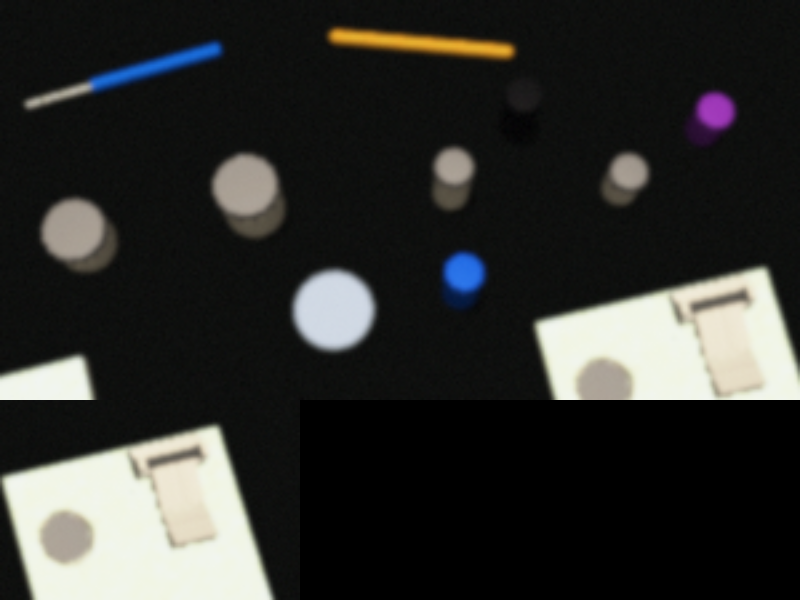

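All four positions come out cleanly from both views, and the crop confirms the choice: the grey-capped ones, not the blue, black or purple. I'm setting out for the tall jar by turning the tool square to the world and then travelling.

>>> arm_command(motion=[[0.85,[0,0,0],[0,0,-0.096]],[0.85,[0,0,0],[0,0,-0.096]],[0.85,[0,0,0],[0,0,-0.096]],[0.85,[-28,-27,0],[0,0,0]],[0.85,[-28,-27,0],[0,0,0]]])

```text
time_s: 0.52
eef_pos: [212.2, 472.9, 238.2]
eef_rot: [-0.002, 1.0, -0.0, -0.0]
force: [1.6, 0.1, 0.0]
opening: 0.852
grip_force: 0.0
```

>>> arm_command(motion=[[0.85,[-30,-27,0],[0,0,0]],[0.85,[-30,-27,0],[0,0,0]],[0.85,[-30,-27,0],[0,0,0]],[0.85,[-30,-27,0],[0,0,0]],[0.85,[-30,-27,0],[0,0,0]]])

```text
time_s: 0.93
eef_pos: [363.5, 336.4, 238.6]
eef_rot: [0.0, 1.0, -0.0, -0.0]
force: [0.2, 0.2, 1.0]
opening: 0.847
grip_force: 0.0
```

>>> arm_command(motion=[[0.85,[-30,-27,0],[0,0,0]],[0.85,[-30,-27,0],[0,0,0]],[0.85,[-30,-27,0],[0,0,0]],[0.85,[-30,-27,0],[0,0,0]],[0.85,[-30,-27,0],[0,0,0]]])

```text
time_s: 1.35
eef_pos: [513.5, 201.2, 238.5]
eef_rot: [0.001, 1.0, -0.0, -0.0]
force: [0.0, 0.8, -0.3]
opening: 0.855
grip_force: 0.0
```

>>> arm_command(motion=[[0.85,[-31.3,-26,0],[0,0,0]],[0.85,[-31.3,-26,0],[0,0,0]],[0.85,[-31.3,-26,0],[0,0,0]],[0.85,[-31.3,-26,0],[0,0,0]],[0.85,[-31.3,-26,0],[0,0,0]]])

```text
time_s: 1.77
eef_pos: [669.9, 71.2, 238.3]
eef_rot: [0.0, 1.0, 0.0, -0.0]
force: [0.9, 0.2, -0.2]
opening: 0.85
grip_force: 0.0
```

>>> arm_command(motion=[[0.85,[0,0,40],[0,0,0]],[0.85,[0,0,40],[0,0,0]],[0.85,[0,0,40],[0,0,0]],[0.85,[0,0,28],[0,0,0]],[0.85,[0,0,0],[0,0,0]]])

```text
time_s: 2.18
eef_pos: [665.7, 72.8, 83.9]
eef_rot: [0.001, 1.0, 0.0, -0.006]
force: [-0.1, -0.1, -0.2]
opening: 0.848
grip_force: 0.0
```

Run:
```python
from h import *
s=get_state();print(np.round(s["eef_pos"],1),s["eef_rot"])
A=[]
for n in("top","side"):
    p,d=snapshot(n)
    u,v=(252,199) if n=="top" else (338,200)
    A.append(cv2.resize(p[max(0,v-100):v+100,u-100:u+100,::-1],(400,400)))
cv2.imwrite("pics/c2.png",np.hstack(A))
```

```text
[665.7  72.8  83.9] [ 5.37343566e-04  9.99980942e-01  4.05663939e-04 -6.13691522e-03]
```

View pics/c2.png

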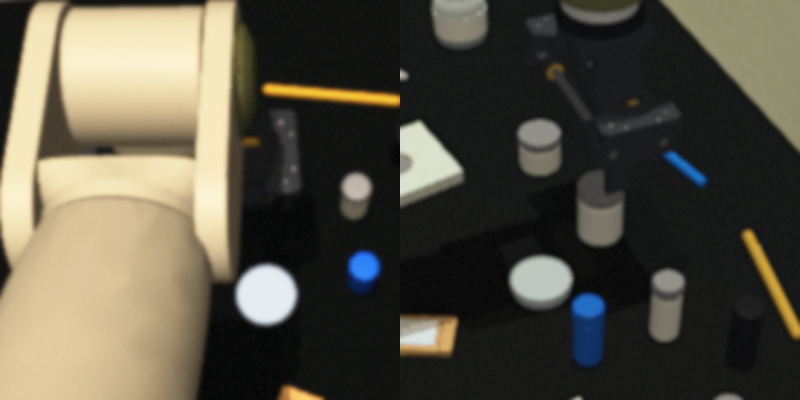

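The side crop shows the gripper just behind and above the tall jar (600,205 in the crop), with clear space around it. I'll let it settle.

>>> arm_command(motion=[[0.85,[0,0,0],[0,0,0]]])

```text
time_s: 2.37
eef_pos: [669.9, 72.8, 93.2]
eef_rot: [0.0, 1.0, -0.0, 0.002]
force: [0.2, 0.1, 0.6]
opening: 0.849
grip_force: 0.0
```

>>> arm_command(motion=[[0.85,[0,0,25],[0,0,0]],[0.85,[0,0,25],[0,0,0]],[0.85,[0,0,15],[0,0,0]],[0.85,[0,0,8],[0,0,0]],[0.85,[0,0,0],[0,0,0]]])

```text
time_s: 2.78
eef_pos: [669.0, 72.8, 18.1]
eef_rot: [0.0, 1.0, -0.0, 0.0]
force: [-0.3, 0.4, 0.8]
opening: 0.851
grip_force: 0.0
```

>>> arm_command(motion=[[0.85,[0,0,0],[0,0,0]],[0.85,[0,0,0],[0,0,0]]])

```text
time_s: 2.95
eef_pos: [669.8, 72.8, 19.9]
eef_rot: [0.0, 1.0, -0.0, 0.002]
force: [-0.5, -0.1, 0.1]
opening: 0.849
grip_force: 0.0
```

>>> arm_command(motion=[[0.45,[0,-1.5,0],[0,0,0]],[0.4,[0,0,0],[0,0,0]],[0.4,[0,0,0],[0,0,0]],[0.35,[0,0,0],[0,0,0]],[0.35,[0,0,0],[0,0,0]]])

```text
time_s: 3.37
eef_pos: [668.8, 71.3, 17.9]
eef_rot: [0.0, 1.0, 0.0, 0.0]
force: [-0.4, 0.8, 1.2]
opening: 0.5
grip_force: 5.7
```

>>> arm_command(motion=[[0.35,[0,0,0],[0,0,0]],[0.35,[0,0,0],[0,0,0]],[0.35,[0,0,0],[0,0,0]]])

```text
time_s: 3.62
eef_pos: [668.8, 71.3, 17.9]
eef_rot: [0.0, 1.0, -0.0, 0.0]
force: [-0.8, 0.3, 1.7]
opening: 0.491
grip_force: 30.0
```

>>> arm_command(motion=[[0.35,[0,0,-10],[0,0,0]],[0.35,[0,0,-25],[0,0,0]],[0.35,[0,0,-35],[0,0,0]],[0.35,[0,0,-20],[0,0,0]],[0.35,[14,-14,0],[0,0,0]]])

```text
time_s: 4.03
eef_pos: [657.8, 58.7, 113.3]
eef_rot: [-0.001, 1.0, -0.0, 0.005]
force: [0.6, -0.6, -0.4]
opening: 0.488
grip_force: 30.0
```

>>> arm_command(motion=[[0.35,[25,-26,0],[0,0,0]],[0.35,[25,-26,0],[0,0,0]],[0.35,[25,-26,0],[0,0,0]],[0.35,[25,-26,0],[0,0,0]],[0.35,[25,-26,0],[0,0,0]]])

```text
time_s: 4.45
eef_pos: [528.3, -73.5, 108.4]
eef_rot: [0.0, 1.0, -0.0, 0.0]
force: [0.8, -0.6, -0.4]
opening: 0.496
grip_force: 30.0
```

>>> arm_command(motion=[[0.35,[25,-26,0],[0,0,0]],[0.35,[25,-26,0],[0,0,0]],[0.35,[25,-26,0],[0,0,0]],[0.35,[20,-21,0],[0,0,0]],[0.35,[8,-10,0],[0,0,0]]])

```text
time_s: 4.87
eef_pos: [424.5, -183.4, 108.4]
eef_rot: [0.002, 1.0, -0.0, -0.0]
force: [0.6, 1.0, -0.8]
opening: 0.494
grip_force: 30.0
```

>>> arm_command(motion=[[0.35,[0,0,0],[0,0,0]],[0.35,[0,0,0],[0,0,0]]])

```text
time_s: 5.03
eef_pos: [426.6, -181.8, 108.3]
eef_rot: [0.001, 1.0, -0.0, 0.0]
force: [0.9, -0.8, -0.7]
opening: 0.493
grip_force: 30.0
```

>>> arm_command(motion=[[0.35,[2.5,-1.8,15],[0,0,0]],[0.35,[0,0,25],[0,0,0]],[0.35,[0,0,20],[0,0,0]],[0.35,[0,0,12],[0,0,0]],[0.35,[0,0,5],[0,0,0]]])

```text
time_s: 5.45
eef_pos: [424.3, -182.0, 29.4]
eef_rot: [-0.0, 1.0, 0.001, -0.001]
force: [-0.1, -0.5, -1.5]
opening: 0.491
grip_force: 30.0
```

>>> arm_command(motion=[[0.35,[0,0,0],[0,0,0]],[0.35,[0,0,2],[0,0,0]],[0.35,[0,0,2],[0,0,0]],[0.35,[0,0,0],[0,0,0]]])

```text
time_s: 5.78
eef_pos: [424.4, -183.3, 27.1]
eef_rot: [0.0, 1.0, -0.0, 0.0]
force: [-0.6, -0.1, -0.7]
opening: 0.492
grip_force: 30.0
```

Run:
```python
from h import *
p,d=snapshot("side")
cv2.imwrite("pics/c3.png",cv2.resize(p[250:450,170:430,::-1],(780,600)))
s=get_state();print(np.round(s["eef_pos"],1),np.round(s["force"],1))
```

```text
[ 424.3 -183.3   27.2] [ 0.  -0.3 -0.9]
```

View pics/c3.png

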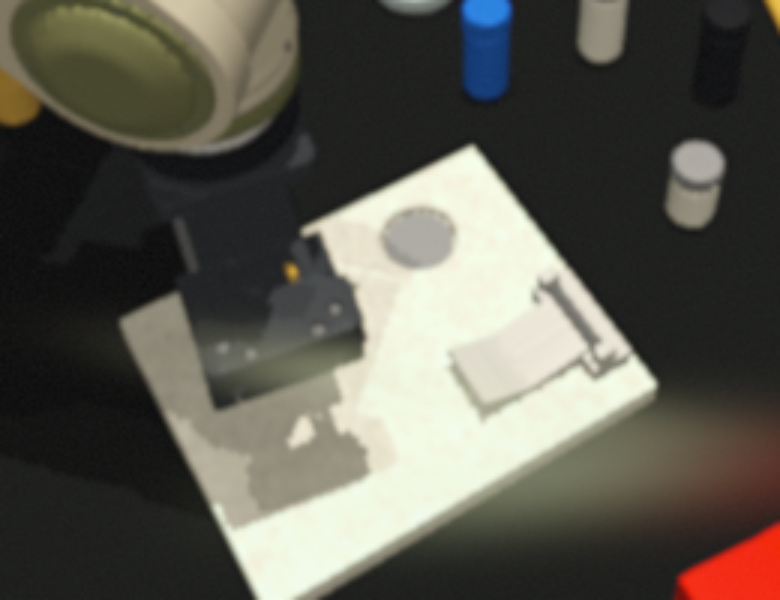

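The side crop shows the gripper over the wide pocket; the jar is hidden, and the free narrow pocket is at (420,238) in the crop. The jar's base is about 1 mm above the pocket floor, so I lower it and let go.

>>> arm_command(motion=[[0.35,[0,0,1],[0,0,0]],[0.35,[0,0,0.5],[0,0,0]],[0.75,[0,0,0],[0,0,0]],[0.75,[0,0,0],[0,0,0]],[0.75,[0,0,0],[0,0,0]]])

```text
time_s: 6.25
eef_pos: [424.1, -183.4, 25.3]
eef_rot: [0.0, 1.0, -0.0, 0.0]
force: [0.5, 0.3, -0.4]
opening: 0.692
grip_force: 0.0
```

>>> arm_command(motion=[[0.75,[0,0,0],[0,0,0]],[0.75,[0,0,-10],[0,0,0]],[0.75,[0,0,-30],[0,0,0]],[0.75,[0,0,-40],[0,0,0]],[0.75,[0,0,-30],[0,0,0]]])

```text
time_s: 6.67
eef_pos: [424.1, -183.3, 137.4]
eef_rot: [0.0, 1.0, -0.0, 0.0]
force: [0.7, 0.0, 0.9]
opening: 0.749
grip_force: 0.0
```

>>> arm_command(motion=[[0.6,[-20,-1.5,0],[0,0,0]],[0.6,[-35,-2.2,0],[0,0,0]],[0.6,[-38,-2.2,0],[0,0,0]],[0.6,[-38,-2.2,0],[0,0,0]],[0.6,[-38,-2.2,0],[0,0,0]]])

```text
time_s: 7.08
eef_pos: [594.6, -193.6, 135.3]
eef_rot: [0.0, 1.0, -0.0, -0.0]
force: [-0.8, -0.2, 0.8]
opening: 0.6
grip_force: 0.0
```

>>> arm_command(motion=[[0.6,[-38,-2.2,0],[0,0,0]],[0.6,[-25,-2,0],[0,0,0]],[0.6,[-9,-0.2,0],[0,0,0]],[0.6,[0,0,20],[0,0,0]],[0.6,[0,0,20],[0,0,0]]])

```text
time_s: 7.5
eef_pos: [666.0, -198.2, 94.9]
eef_rot: [0.0, 1.0, -0.0, 0.001]
force: [-0.1, -0.5, -0.6]
opening: 0.601
grip_force: 0.0
```

>>> arm_command(motion=[[0.6,[0,0,0],[0,0,0]],[0.6,[0,0,0],[0,0,0]]])

```text
time_s: 7.67
eef_pos: [664.6, -198.0, 94.5]
eef_rot: [0.0, 1.0, 0.001, -0.001]
force: [0.4, 0.1, 0.6]
opening: 0.601
grip_force: 0.0
```

Run:
```python
from h import *
p,d=snapshot("side");P=cloud("side",d).reshape(-1,3)
cv2.imwrite("pics/c4.png",cv2.resize(p[250:450,200:460,::-1],(780,600)))
Q=P[(np.linalg.norm(P[:,:2]-[424,-185],axis=1)<32)&(P[:,2]>25)&(P[:,2]<90)];zt=np.percentile(Q[:,2],90);T=Q[Q[:,2]>zt-5];print(zt,T.mean(0),cv2.minEnclosingCircle(T[:,:2].astype(np.float32)))
```

```text
68.96121886087886 [ 426.12356412 -186.70880729   67.90216481] ((426.74542236328125, -185.4485321044922), 23.123802185058594)
```

View pics/c4.png

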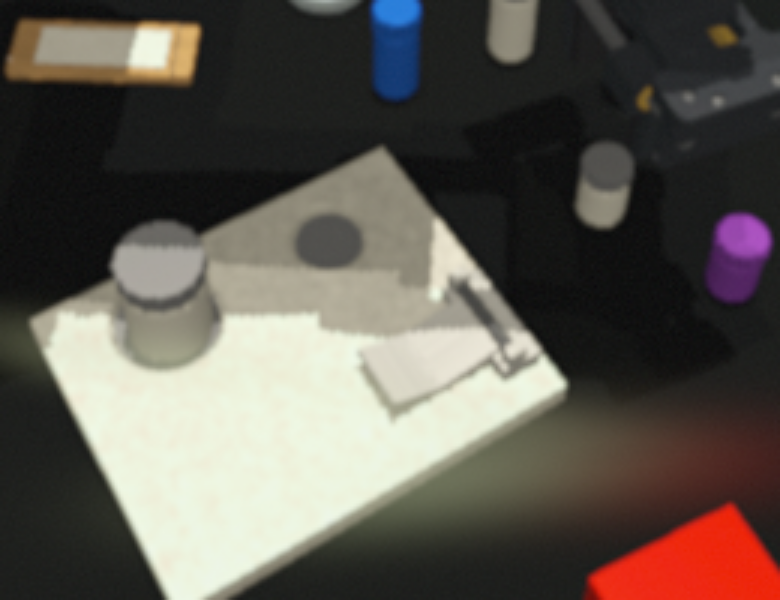

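The crop shows the tall jar seated upright in the wide pocket (top at z 69), and the gripper above the grey short vial (605,185 in the crop), clear of the purple one. Now I grasp the vial.

>>> arm_command(motion=[[0.6,[0,0,25],[0,0,0]],[0.6,[0,0,30],[0,0,0]],[0.6,[0,0,18],[0,0,0]],[0.6,[0,0,9],[0,0,0]],[0.6,[0,0,0],[0,0,0]]])

```text
time_s: 8.13
eef_pos: [664.7, -198.2, 12.6]
eef_rot: [0.0, 1.0, 0.0, -0.001]
force: [-0.1, 0.0, 0.8]
opening: 0.608
grip_force: 0.0
```

>>> arm_command(motion=[[0.4,[0,0,0],[0,0,0]],[0.25,[0,0,0],[0,0,0]],[0.2,[0,0,0],[0,0,0]],[0.2,[0,0,0],[0,0,0]],[0.2,[0,0,0],[0,0,0]]])

```text
time_s: 8.55
eef_pos: [665.5, -198.3, 14.4]
eef_rot: [0.0, 1.0, -0.0, 0.001]
force: [-0.7, 0.3, 4.5]
opening: 0.285
grip_force: 30.0
```

>>> arm_command(motion=[[0.2,[0,0,0],[0,0,0]],[0.2,[0,0,0],[0,0,0]]])

```text
time_s: 8.72
eef_pos: [665.5, -198.4, 14.4]
eef_rot: [0.0, 1.0, -0.0, 0.001]
force: [-1.7, 1.0, 5.9]
opening: 0.284
grip_force: 30.0
```

>>> arm_command(motion=[[0.2,[0,0,-10],[0,0,0]],[0.2,[0,0,-25],[0,0,0]],[0.2,[0,0,-20],[0,0,0]],[0.2,[15,3,-5],[0,0,0]],[0.2,[30,6,0],[0,0,0]]])

```text
time_s: 9.13
eef_pos: [622.0, -190.0, 75.5]
eef_rot: [0.0, 1.0, -0.001, 0.003]
force: [-0.1, 0.0, -1.1]
opening: 0.285
grip_force: 30.0
```

>>> arm_command(motion=[[0.2,[35,7,0],[0,0,0]],[0.2,[35,7,0],[0,0,0]],[0.2,[24,5,0],[0,0,0]],[0.2,[8.5,1.8,0],[0,0,0]],[0.2,[0,0,0],[0,0,0]]])

```text
time_s: 9.55
eef_pos: [516.7, -168.1, 74.0]
eef_rot: [0.001, 1.0, 0.0, -0.0]
force: [1.0, -0.6, -1.0]
opening: 0.284
grip_force: 30.0
```

>>> arm_command(motion=[[0.2,[0,0,0],[0,0,0]],[0.2,[0,0,0],[0,0,0]]])

```text
time_s: 9.72
eef_pos: [519.1, -168.9, 73.5]
eef_rot: [0.0, 1.0, -0.0, 0.001]
force: [0.0, -0.8, -1.4]
opening: 0.287
grip_force: 30.0
```

>>> arm_command(motion=[[0.2,[1,0.3,15],[0,0,0]],[0.2,[0,0,20],[0,0,0]],[0.2,[0,0,10],[0,0,0]],[0.2,[0,0,3],[0,0,0]],[0.2,[0,0,0],[0,0,0]]])

```text
time_s: 10.13
eef_pos: [516.9, -168.0, 24.6]
eef_rot: [0.0, 1.0, 0.0, -0.001]
force: [-0.2, 0.0, -1.1]
opening: 0.288
grip_force: 30.0
```

>>> arm_command(motion=[[0.2,[0,0,1.5],[0,0,0]],[0.2,[0,0,0.7],[0,0,0]],[0.2,[0,0,0],[0,0,0]]])

```text
time_s: 10.38
eef_pos: [516.9, -168.2, 23.6]
eef_rot: [0.0, 1.0, -0.0, 0.0]
force: [-0.0, 0.1, 0.5]
opening: 0.286
grip_force: 30.0
```

>>> arm_command(motion=[[0.2,[0,0,1],[0,0,0]],[0.2,[0,0,0],[0,0,0]]])

```text
time_s: 10.55
eef_pos: [516.8, -168.1, 22.4]
eef_rot: [0.0, 1.0, -0.0, 0.0]
force: [0.3, -0.7, 0.4]
opening: 0.284
grip_force: 30.0
```

>>> arm_command(motion=[[0.3,[0,0,0],[0,0,0]],[0.45,[0,0,0],[0,0,0]],[0.55,[0,0,0],[0,0,0]],[0.55,[0,0,0],[0,0,0]],[0.55,[0,0,-10],[0,0,0]]])

```text
time_s: 10.97
eef_pos: [515.8, -167.6, 31.0]
eef_rot: [0.0, 1.0, 0.001, -0.001]
force: [-0.7, 0.2, -0.4]
opening: 0.545
grip_force: 0.0
```

>>> arm_command(motion=[[0.55,[0,0,-30],[0,0,0]],[0.55,[0,0,-35],[0,0,0]],[0.75,[0,0,-25],[0,0,0]],[0.75,[10,20,0],[0,0,0]],[0.75,[17,35,0],[0,0,0]]])

```text
time_s: 11.38
eef_pos: [491.1, -114.9, 124.2]
eef_rot: [0.002, 1.0, -0.001, 0.003]
force: [0.9, 0.5, 0.1]
opening: 0.738
grip_force: 0.0
```

>>> arm_command(motion=[[0.75,[17,35,0],[0,0,0]],[0.75,[17,35,0],[0,0,0]],[0.75,[17,35,0],[0,0,0]],[0.75,[14.8,28.6,0],[0,0,0]],[0.75,[0,0,15],[0,0,0.109]]])

```text
time_s: 11.8
eef_pos: [421.8, 24.4, 109.2]
eef_rot: [0.053, 0.999, 0.0, 0.001]
force: [1.4, -0.6, 0.7]
opening: 0.751
grip_force: 0.0
```

>>> arm_command(motion=[[0.75,[0,0,20],[0,0,0.109]],[0.75,[0,0,15],[0,0,0.109]],[0.75,[0,0,10],[0,0,0.109]],[0.75,[0,0,0],[0,0,0]],[0.75,[0,0,0],[0,0,0]]])

```text
time_s: 12.22
eef_pos: [424.0, 20.7, 62.5]
eef_rot: [0.215, 0.977, 0.0, -0.0]
force: [-0.0, -0.1, -0.3]
opening: 0.746
grip_force: 0.0
```

Run:
```python
from h import *
p,d=snapshot("side");P=cloud("side",d).reshape(-1,3)
cv2.imwrite("pics/c5.png",cv2.resize(p[200:420,150:450,::-1],(780,572)))
Q=P[(np.linalg.norm(P[:,:2]-[518,-170],axis=1)<22)&(P[:,2]>20)&(P[:,2]<90)];zt=np.percentile(Q[:,2],90);T=Q[Q[:,2]>zt-5];print(zt,cv2.minEnclosingCircle(T[:,:2].astype(np.float32)))
print(np.round(get_state()["eef_pos"],1),get_state()["eef_rot"])
```

```text
50.9068611654384 ((517.2412109375, -170.01007080078125), 13.913418769836426)
[424.2  20.6  62.8] [ 2.14982006e-01  9.76617926e-01 -1.86204106e-05  4.03178096e-04]
```

View pics/c5.png

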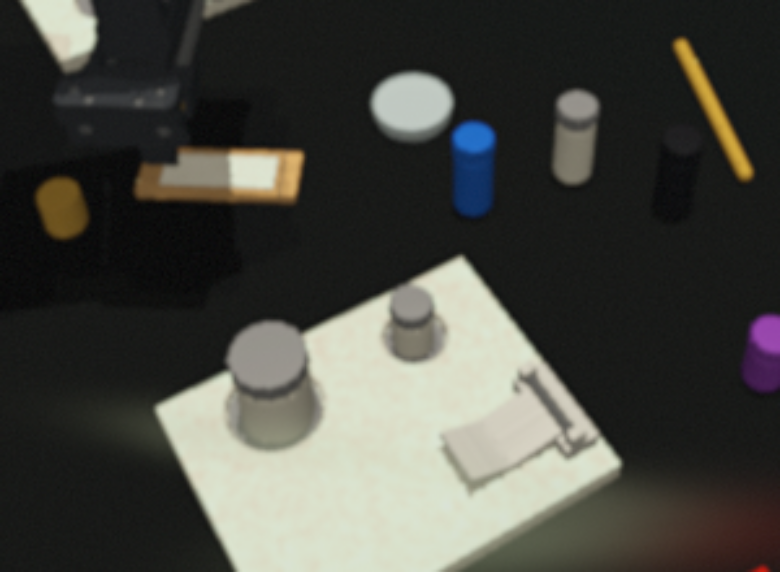

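The crop shows the short vial seated upright in the narrow pocket (top at z 51) and the gripper over the mailer's rear end. I'm descending on the mailer.

>>> arm_command(motion=[[0.75,[0,0,20],[0,0,0]],[0.75,[0,0,20],[0,0,0]],[0.75,[0,0,11],[0,0,0]],[0.75,[0,0,5],[0,0,0]],[0.75,[0,0,0],[0,0,0]]])

```text
time_s: 12.68
eef_pos: [424.0, 20.6, 6.0]
eef_rot: [0.216, 0.976, -0.0, -0.0]
force: [-0.4, 0.1, -0.9]
opening: 0.749
grip_force: 0.0
```

>>> arm_command(motion=[[0.75,[0,0,0],[0,0,0]],[0.75,[0,0,0],[0,0,0]]])

```text
time_s: 12.85
eef_pos: [424.5, 20.6, 6.9]
eef_rot: [0.216, 0.976, -0.0, 0.001]
force: [-0.2, -0.9, -0.9]
opening: 0.75
grip_force: 0.0
```

>>> arm_command(motion=[[0.7,[0,0,3],[0,0,0]],[0.6,[0,0,1],[0,0,0]],[0.5,[0,0,0],[0,0,0]],[0.4,[0,0,0],[0,0,0]],[0.35,[0,0,0],[0,0,0]]])

```text
time_s: 13.27
eef_pos: [424.0, 20.7, 2.1]
eef_rot: [0.217, 0.976, 0.0, 0.0]
force: [0.3, -0.3, 0.3]
opening: 0.448
grip_force: 30.0
```

>>> arm_command(motion=[[0.35,[0,0,0],[0,0,0]],[0.35,[0,0,0],[0,0,0]],[0.35,[0,0,0],[0,0,0]]])

```text
time_s: 13.52
eef_pos: [424.0, 20.7, 2.1]
eef_rot: [0.217, 0.976, 0.0, 0.0]
force: [-1.0, -0.3, 1.0]
opening: 0.445
grip_force: 30.0
```

>>> arm_command(motion=[[0.35,[0,0,-10],[0,0,0]],[0.35,[0,0,-25],[0,0,0]],[0.35,[0,0,-30],[0,0,0]],[0.35,[0,0,-28],[0,0,0]],[0.35,[0,0,-10],[0,0,-0.119]]])

```text
time_s: 13.93
eef_pos: [424.9, 20.5, 108.1]
eef_rot: [0.158, 0.987, -0.0, 0.002]
force: [0.3, 0.3, 0.3]
opening: 0.449
grip_force: 30.0
```

>>> arm_command(motion=[[0.35,[0,0,0],[0,0,-0.119]],[0.35,[0,0,0],[0,0,-0.119]],[0.35,[0,0,0],[0,0,-0.119]],[0.35,[0,0,0],[0,0,-0.119]],[0.35,[0,0,0],[0,0,0]]])

```text
time_s: 14.35
eef_pos: [423.7, 20.7, 105.0]
eef_rot: [-0.081, 0.997, 0.0, -0.0]
force: [-0.5, -0.8, -1.1]
opening: 0.449
grip_force: 30.0
```

>>> arm_command(motion=[[0.35,[4,-20,0],[0,0,0]],[0.35,[7,-36,0],[0,0,0]],[0.35,[7,-36,0],[0,0,0]],[0.35,[7,-36,0],[0,0,0]],[0.35,[7,-36,0],[0,0,0]]])

```text
time_s: 14.77
eef_pos: [417.7, -147.9, 105.0]
eef_rot: [-0.077, 0.997, 0.0, -0.0]
force: [1.3, 1.0, -0.7]
opening: 0.451
grip_force: 30.0
```

>>> arm_command(motion=[[0.35,[7,-36,0],[0,0,0]],[0.35,[7,-36,0],[0,0,0]],[0.35,[6,-32,0],[0,0,0]],[0.35,[2,-20,0],[0,0,0]],[0.35,[0,0,0],[0,0,0]]])

```text
time_s: 15.18
eef_pos: [416.0, -276.0, 104.8]
eef_rot: [-0.075, 0.997, -0.001, 0.0]
force: [-0.2, 0.5, -0.8]
opening: 0.448
grip_force: 30.0
```

>>> arm_command(motion=[[0.35,[0,0,0],[0,0,0]],[0.35,[0,0,0],[0,0,0]]])

```text
time_s: 15.35
eef_pos: [415.7, -271.2, 104.8]
eef_rot: [-0.078, 0.997, 0.001, -0.0]
force: [1.1, -0.4, -0.7]
opening: 0.442
grip_force: 30.0
```

```bash
cat > b.py <<'E'
import numpy as np
from station import get_state
from scipy.spatial.transform import Rotation as R
def loc(p,c=(476.5,-225.5),a=np.radians(9.16)):
    d=np.array(p[:2])-c;return np.round([d[0]*np.cos(a)+d[1]*np.sin(a),-d[0]*np.sin(a)+d[1]*np.cos(a)],1)
if __name__=="__main__":
    s=get_state();y=R.from_quat(s["eef_rot"]).as_matrix()[:,1]
    print(np.round(s["eef_pos"],1),"board",loc(s["eef_pos"]),"theta",np.degrees(np.arctan2(y[1],y[0])),np.round(s["force"],1))
E
python3 b.py
python3 - <<'E'
from h import *
A=[]
for n,(u,v) in dict(top=(430,300),side=(300,380)).items():
    p,d=snapshot(n);A.append(cv2.resize(p[v-100:v+100,u-100:u+100,::-1],(400,400)))
cv2.imwrite("pics/c6.png",np.hstack(A))
E
```

```text
[ 415.7 -271.2  104.8] board [-67.3 -35.5] theta 98.96879063501255 [ 1.1 -0.4 -0.7]
```

View pics/c6.png

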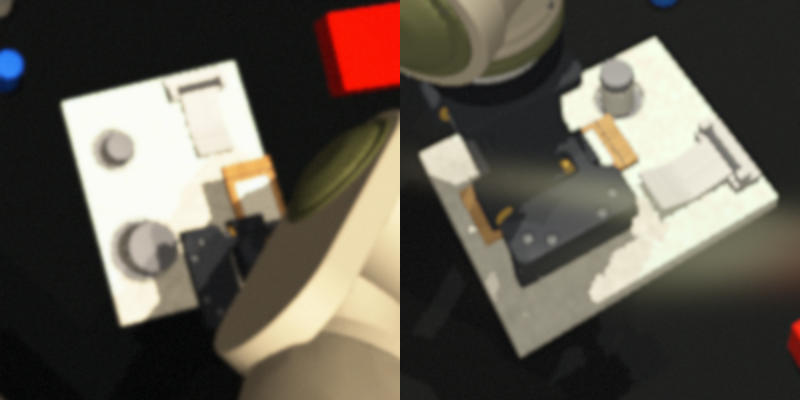

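The mailer is level in the grip, pointing at the clip, with its front edge at crop px (222..270, 160) in the top view. I'll measure its offset in the board frame.

Run:
```python
from h import *;from b import loc
p,d=snapshot("top");hsv=cv2.cvtColor(p,cv2.COLOR_RGB2HSV)
m=((hsv[:,:,0]<25)&(hsv[:,:,1]>120)&(hsv[:,:,2]>100)).astype(np.uint8);m[:, :430]=0;m[:,480:]=0;m[:270]=0;m[320:]=0
P=cloud("top",d)[m>0];print("z",np.percentile(P[:,2],[10,50,90]))
z=111
W=ray("top",np.argwhere(m)[:,::-1],z);L=np.array([loc(w) for w in W]);print("x max",np.percentile(L[:,0],[95,99,100]))
for a in range(0,14,2):
    x=L[:,0].max()-4-a;q=L[abs(L[:,0]-x)<1.5];print(round(x),q[:,1].min(),q[:,1].max())
s=get_state();print(loc(s["eef_pos"]))
# clip lip corners from initial top view, z=26
g=np.load("pics/top0.npy");C=cloud("top",g);L=np.apply_along_axis(loc,1,C[230:300,400:460].reshape(-1,3));Z=C[230:300,400:460,2].ravel()
k=(Z>20)&(Z<45)&(L[:,0]>20)&(L[:,0]<50);print("clip y",np.percentile(L[k,1],[2,50,98]),"xmin",np.percentile(L[k,0],2))
k=(Z>20)&(abs(L[:,0]-75)<20)&(abs(L[:,1]+40)<40);print("stop",Z[k].max(),np.percentile(L[k,1],[2,98]))
```

```text
z [108.87365648 110.86452362 112.52300889]
x max [4.4 5.2 7.2]
3 -53.6 -13.6
1 -54.7 -14.7
-1 -54.2 -13.7
-3 -53.7 -13.3
-5 -54.3 -12.8
-7 -53.8 -13.9
-9 -54.4 -13.4
[-67.  -35.4]
clip y [-54.74 -38.6  -21.68] xmin 24.38
stop 36.37112809376424 [-63.662 -11.238]
```

>>> arm_command(motion=[[0.35,[0,-4.5,15],[0,0,0]],[0.35,[0,0,25],[0,0,0]],[0.35,[0,0,22],[0,0,0]],[0.35,[0,0,13],[0,0,0]],[0.35,[0,0,5],[0,0,0]]])

```text
time_s: 15.92
eef_pos: [416.2, -275.3, 23.5]
eef_rot: [-0.079, 0.997, 0.001, -0.001]
force: [-0.0, 0.5, -0.3]
opening: 0.446
grip_force: 30.0
```

>>> arm_command(motion=[[0.35,[0,0,3],[0,0,0]],[0.35,[0,0,0],[0,0,0]],[0.35,[0,0,0],[0,0,0]]])

```text
time_s: 16.17
eef_pos: [417.0, -276.7, 22.8]
eef_rot: [-0.079, 0.997, -0.001, 0.0]
force: [-0.2, 0.3, 0.1]
opening: 0.448
grip_force: 30.0
```

```bash
python3 b.py
```

```text
[ 417.  -276.7   22.8] board [-66.9 -41.1] theta 99.07874566393802 [-0.2  0.3  0.1]
```

>>> arm_command(motion=[[0.35,[0,0.8,3],[0,0,0]],[0.35,[0,0,2],[0,0,0]],[0.35,[0,0,0.7],[0,0,0]],[0.35,[0,0,0],[0,0,0]]])

```text
time_s: 16.5
eef_pos: [416.5, -275.8, 16.4]
eef_rot: [-0.079, 0.997, -0.0, -0.0]
force: [0.3, -0.7, -0.3]
opening: 0.443
grip_force: 30.0
```

>>> arm_command(motion=[[0.35,[0,0,0.7],[0,0,0]],[0.35,[0,0,0],[0,0,0]],[0.35,[0,0,0],[0,0,0]]])

```text
time_s: 16.75
eef_pos: [416.6, -275.9, 16.1]
eef_rot: [-0.079, 0.997, -0.0, 0.0]
force: [-1.2, 0.4, 4.9]
opening: 0.447
grip_force: 30.0
```

```bash
python3 b.py
```

```text
[ 416.6 -275.9   16.1] board [-67.2 -40.3] theta 99.06253601292282 [-1.2  0.4  4.9]
```

>>> arm_command(motion=[[0.35,[-8,0,-0.3],[0,0,0]],[0.35,[-10,0,0],[0,0,0]],[0.35,[-10,0,0],[0,0,0]],[0.35,[-10,0,0],[0,0,0]],[0.35,[-8,0,0],[0,0,0]]])

```text
time_s: 17.17
eef_pos: [462.2, -268.4, 16.1]
eef_rot: [-0.08, 0.997, 0.0, -0.001]
force: [-6.2, -1.0, 6.4]
opening: 0.445
grip_force: 30.0
```

>>> arm_command(motion=[[0.35,[-6,0,0],[0,0,0]],[0.35,[-6,0,0],[0,0,0]],[0.35,[-5,0,0],[0,0,0]],[0.35,[-3,0,0],[0,0,0]],[0.35,[0,0,0],[0,0,0]]])

```text
time_s: 17.58
eef_pos: [482.7, -265.2, 16.1]
eef_rot: [-0.08, 0.997, -0.0, -0.0]
force: [-1.8, 0.9, 4.9]
opening: 0.443
grip_force: 30.0
```

```bash
python3 b.py
```

```text
[ 482.7 -265.2   16.1] board [ -0.2 -40.2] theta 99.12329707624805 [-1.8  0.9  4.9]
```

>>> arm_command(motion=[[0.35,[-2,0,0],[0,0,0]],[0.35,[-2,0,0],[0,0,0]],[0.35,[0,0,0],[0,0,0]]])

```text
time_s: 17.83
eef_pos: [486.3, -264.6, 16.1]
eef_rot: [-0.079, 0.997, -0.0, -0.0]
force: [-4.4, -1.0, 5.5]
opening: 0.447
grip_force: 30.0
```

>>> arm_command(motion=[[0.35,[-1.5,0,0],[0,0,0]],[0.35,[0,0,0],[0,0,0]]])

```text
time_s: 18.0
eef_pos: [487.6, -264.4, 16.1]
eef_rot: [-0.079, 0.997, -0.0, -0.0]
force: [-4.2, -0.6, 5.8]
opening: 0.449
grip_force: 30.0
```

>>> arm_command(motion=[[0.35,[-1,0,0],[0,0,0]],[0.35,[0,0,0],[0,0,0]]])

```text
time_s: 18.17
eef_pos: [488.2, -264.3, 16.1]
eef_rot: [-0.079, 0.997, 0.0, -0.001]
force: [-6.3, -0.7, 6.1]
opening: 0.447
grip_force: 30.0
```

```bash
python3 b.py
```

```text
[ 488.2 -264.3   16.1] board [  5.4 -40.1] theta 99.11226438269806 [-6.3 -0.7  6.1]
```

>>> arm_command(motion=[[0.35,[-1,0,0],[0,0,0]],[0.35,[0,0,0],[0,0,0]]])

```text
time_s: 18.33
eef_pos: [488.3, -264.2, 16.1]
eef_rot: [-0.08, 0.997, 0.0, -0.002]
force: [-11.9, -3.5, 9.2]
opening: 0.45
grip_force: 30.0
```

>>> arm_command(motion=[[0.35,[-1,0,0],[0,0,0]],[0.35,[0,0,0],[0,0,0]]])

```text
time_s: 18.5
eef_pos: [488.4, -264.2, 16.1]
eef_rot: [-0.08, 0.997, 0.0, -0.003]
force: [-16.7, -4.5, 10.6]
opening: 0.447
grip_force: 30.0
```

```bash
python3 b.py;python3 - <<'E'
from h import *
A=[]
for n,(u,v) in dict(top=(430,280),side=(330,370)).items():
    p,d=snapshot(n);A.append(cv2.resize(p[v-60:v+60,u-60:u+60,::-1],(400,400),interpolation=2))
cv2.imwrite("pics/c7.png",np.hstack(A))
E
```

```text
[ 488.4 -264.2   16.1] board [  5.6 -40.1] theta 99.13910023961752 [-16.7  -4.5  10.6]
```

View pics/c7.png

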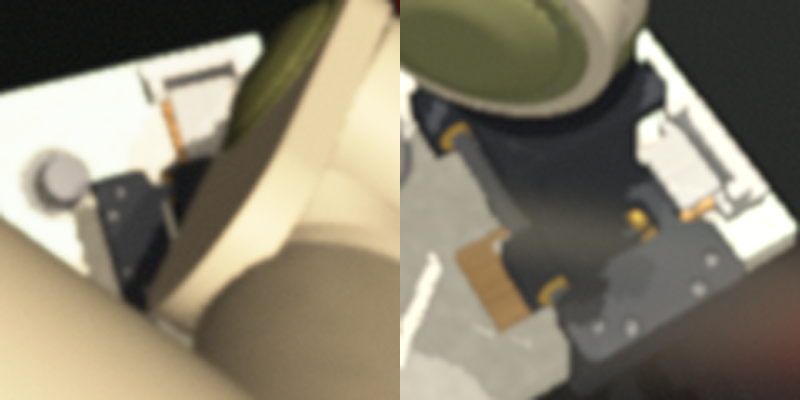

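The mailer has met the stop: the force climbed from 6 to 17 N with no further travel. The crops show it under the clip, its front beside the hinge. I'll relieve the preload, open and rise.

>>> arm_command(motion=[[0.35,[1,0,-0.3],[0,0,0]],[0.35,[0.5,0,0],[0,0,0]],[0.5,[0,0,0],[0,0,0]],[0.65,[0,0,0],[0,0,0]],[0.65,[0,0,0],[0,0,0]]])

```text
time_s: 19.02
eef_pos: [489.4, -264.2, 16.1]
eef_rot: [-0.079, 0.997, -0.0, 0.0]
force: [0.9, 1.0, 0.4]
opening: 0.625
grip_force: 0.0
```

>>> arm_command(motion=[[0.65,[0,0,-10],[0,0,0]],[0.65,[0,0,-30],[0,0,0]],[0.65,[0,0,-35],[0,0,0]],[0.65,[0,0,-35],[0,0,0]],[0.8,[0,0,-15],[0,0,0.08]]])

```text
time_s: 19.43
eef_pos: [489.9, -265.0, 146.4]
eef_rot: [-0.039, 0.999, -0.002, 0.003]
force: [-0.2, -0.1, 0.7]
opening: 0.701
grip_force: 0.0
```

>>> arm_command(motion=[[0.8,[0,0,0],[0,0,0.079]],[0.8,[0,0,0],[0,0,0]]])

```text
time_s: 19.6
eef_pos: [489.2, -264.4, 143.1]
eef_rot: [0.002, 1.0, -0.001, 0.001]
force: [0.1, -0.2, -0.9]
opening: 0.793
grip_force: 0.0
```

>>> arm_command(motion=[[0.85,[-7,20,0],[0,0,0]],[0.85,[-13,36,0],[0,0,0]],[0.85,[-13,36,0],[0,0,0]],[0.85,[-13,36,0],[0,0,0]],[0.85,[-13,36,0],[0,0,0]]])

```text
time_s: 20.02
eef_pos: [547.9, -98.5, 141.0]
eef_rot: [-0.001, 1.0, 0.0, -0.0]
force: [0.5, -0.3, -0.5]
opening: 0.85
grip_force: 0.0
```

>>> arm_command(motion=[[0.85,[-13,36,0],[0,0,0]],[0.85,[-13,36,0],[0,0,0]],[0.85,[-13,36,0],[0,0,0]],[0.85,[-13,36,0],[0,0,0]],[0.85,[-13,36,0],[0,0,0]]])

```text
time_s: 20.43
eef_pos: [613.0, 81.7, 140.9]
eef_rot: [-0.001, 1.0, 0.0, -0.001]
force: [0.3, -0.9, 0.8]
opening: 0.846
grip_force: 0.0
```

>>> arm_command(motion=[[0.85,[-13,36,0],[0,0,0]],[0.85,[-13,36,0],[0,0,0]],[0.85,[-10,30,0],[0,0,0]],[0.85,[-4,13,0],[0,0,0]],[0.85,[0,0,0],[0,0,0]]])

```text
time_s: 20.85
eef_pos: [652.8, 197.8, 140.2]
eef_rot: [-0.003, 1.0, 0.0, -0.001]
force: [-0.4, 0.3, -1.7]
opening: 0.848
grip_force: 0.0
```

>>> arm_command(motion=[[0.85,[0,0,15],[0,0,0]],[0.85,[0,0,25],[0,0,0]],[0.85,[0,0,10],[0,0,0]],[0.85,[0,0,0],[0,0,0]],[0.85,[0,0,0],[0,0,0]]])

```text
time_s: 21.27
eef_pos: [652.9, 193.8, 91.4]
eef_rot: [0.0, 1.0, -0.0, -0.0]
force: [-0.0, -0.7, 0.3]
opening: 0.849
grip_force: 0.0
```

```bash
python3 b.py;python3 - <<'E'
from h import *;from b import loc
A=[]
for n,(u,v) in dict(top=(430,290),side=(300,370)).items():
    p,d=snapshot(n);A.append(cv2.resize(p[v-70:v+70,u-70:u+70,::-1],(400,400),interpolation=2))
    hsv=cv2.cvtColor(p,cv2.COLOR_RGB2HSV);m=((hsv[:,:,0]<25)&(hsv[:,:,1]>110)&(hsv[:,:,2]>90))
    P=cloud(n,d)[m];L=np.array([loc(q) for q in P]);k=(abs(L[:,0])<100)&(abs(L[:,1]+40)<40);L=L[k];print(n,L.min(0),L.max(0),P[k][:,2].mean())
cv2.imwrite("pics/c8.png",np.hstack(A))
E
```

```text
[652.9 193.8  91.4] board [240.9 385.9] theta 89.95449197038867 [-0.  -0.7  0.3]
top [-28.7 -57.3] [ 77.1 -17.7] 22.083352112407063
side [-29.3 -62.5] [ 79.1 -24. ] 21.808547057052404
```

View pics/c8.png

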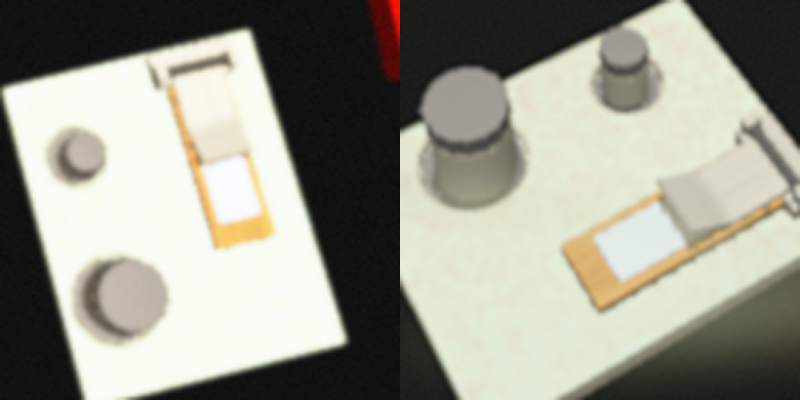

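The first kit is complete: the mailer lies flat under the clip, x about -29 to 79, with the jar and vial seated. Now the short jar.

>>> arm_command(motion=[[0.85,[0,1,20],[0,0,0]],[0.85,[0,0,30],[0,0,0]],[0.85,[0,0,20],[0,0,0]],[0.85,[0,0,8],[0,0,0]],[0.85,[0,0,0],[0,0,0]]])

```text
time_s: 21.78
eef_pos: [652.6, 195.3, 12.4]
eef_rot: [0.0, 1.0, -0.0, -0.001]
force: [-0.0, -0.0, 0.8]
opening: 0.849
grip_force: 0.0
```

>>> arm_command(motion=[[0.7,[0,0,0],[0,0,0]],[0.6,[0,0,0],[0,0,0]],[0.45,[0,0,0],[0,0,0]],[0.35,[0,0,0],[0,0,0]],[0.35,[0,0,0],[0,0,0]]])

```text
time_s: 22.2
eef_pos: [653.3, 195.6, 14.1]
eef_rot: [0.0, 1.0, 0.0, 0.001]
force: [0.3, -0.2, 2.1]
opening: 0.491
grip_force: 5.4
```

>>> arm_command(motion=[[0.35,[0,0,0],[0,0,0]],[0.35,[0,0,0],[0,0,0]],[0.35,[0,0,0],[0,0,0]]])

```text
time_s: 22.45
eef_pos: [653.4, 195.6, 14.1]
eef_rot: [0.0, 1.0, 0.0, 0.001]
force: [-1.4, 0.6, 5.6]
opening: 0.492
grip_force: 30.0
```

>>> arm_command(motion=[[0.35,[0,0,-10],[0,0,0]],[0.35,[0,0,-25],[0,0,0]],[0.35,[0,0,-25],[0,0,0]],[0.35,[15,1.5,0],[0,0,0]],[0.35,[32,3.3,0],[0,0,0]]])

```text
time_s: 22.87
eef_pos: [608.4, 199.7, 74.9]
eef_rot: [0.001, 1.0, 0.0, 0.003]
force: [-0.2, 0.2, -1.6]
opening: 0.492
grip_force: 30.0
```

>>> arm_command(motion=[[0.35,[35,3.6,0],[0,0,0]],[0.35,[35,3.6,0],[0,0,0]],[0.35,[35,3.6,0],[0,0,0]],[0.35,[35,3.6,0],[0,0,0]],[0.35,[32,3.3,0],[0,0,0]]])

```text
time_s: 23.28
eef_pos: [431.9, 218.2, 73.7]
eef_rot: [0.0, 1.0, -0.0, -0.0]
force: [1.6, 0.9, -1.1]
opening: 0.491
grip_force: 30.0
```

>>> arm_command(motion=[[0.35,[18,1.8,0],[0,0,0]],[0.35,[5.4,0.5,0],[0,0,0]],[0.35,[0,0,0],[0,0,0]],[0.35,[0,0,0],[0,0,0]]])

```text
time_s: 23.62
eef_pos: [412.0, 220.6, 73.7]
eef_rot: [0.0, 1.0, 0.0, 0.001]
force: [0.1, 0.2, 0.0]
opening: 0.49
grip_force: 30.0
```

>>> arm_command(motion=[[0.35,[0.7,0,15],[0,0,0]],[0.35,[0,0,20],[0,0,0]],[0.35,[0,0,10],[0,0,0]],[0.35,[0,0,3],[0,0,0]],[0.35,[0,0,0],[0,0,0]]])

```text
time_s: 24.03
eef_pos: [410.9, 220.3, 24.6]
eef_rot: [0.001, 1.0, -0.0, -0.0]
force: [-0.6, 0.3, -0.4]
opening: 0.49
grip_force: 30.0
```

>>> arm_command(motion=[[0.35,[0,0,1.5],[0,0,0]],[0.35,[0,0,1],[0,0,0]],[0.35,[0,0,0],[0,0,0]]])

```text
time_s: 24.28
eef_pos: [410.4, 220.5, 23.1]
eef_rot: [0.0, 1.0, 0.0, 0.001]
force: [-0.1, -0.1, -1.0]
opening: 0.487
grip_force: 30.0
```

>>> arm_command(motion=[[0.35,[0,0,1],[0,0,0]],[0.35,[0,0,0],[0,0,0]],[0.55,[0,0,0],[0,0,0]],[0.7,[0,0,0],[0,0,0]],[0.7,[0,0,0],[0,0,0]]])

```text
time_s: 24.7
eef_pos: [409.9, 220.5, 21.8]
eef_rot: [0.0, 1.0, 0.0, 0.0]
force: [-0.2, 0.4, 0.6]
opening: 0.676
grip_force: 0.0
```

>>> arm_command(motion=[[0.7,[0,0,0],[0,0,0]],[0.7,[0,0,-10],[0,0,0]],[0.7,[0,0,-30],[0,0,0]],[0.7,[0,0,-40],[0,0,0]],[0.7,[0,0,-30],[0,0,0]]])

```text
time_s: 25.12
eef_pos: [409.9, 220.5, 134.0]
eef_rot: [0.0, 1.0, 0.0, 0.0]
force: [0.1, 0.4, 1.0]
opening: 0.702
grip_force: 0.0
```

>>> arm_command(motion=[[0.6,[-15,-17,0],[0,0,0]],[0.6,[-25,-28,0],[0,0,0]],[0.6,[-25,-28,0],[0,0,0]],[0.6,[-25,-28,0],[0,0,0]],[0.6,[-25,-28,0],[0,0,0]]])

```text
time_s: 25.53
eef_pos: [525.7, 90.0, 131.8]
eef_rot: [0.0, 1.0, 0.0, 0.0]
force: [0.6, 0.8, 0.5]
opening: 0.6
grip_force: 0.0
```

>>> arm_command(motion=[[0.6,[-25,-28,0],[0,0,0]],[0.6,[-25,-28,0],[0,0,0]],[0.6,[-25,-28,0],[0,0,0]],[0.6,[-25,-28,0],[0,0,0]],[0.6,[-25,-28,0],[0,0,0]]])

```text
time_s: 25.95
eef_pos: [650.5, -50.3, 131.6]
eef_rot: [0.001, 1.0, 0.0, -0.0]
force: [-0.3, 0.9, 0.5]
opening: 0.602
grip_force: 0.0
```

>>> arm_command(motion=[[0.6,[-15,-18,0],[0,0,0]],[0.6,[-5.5,-7,0],[0,0,0]],[0.6,[0,0,0],[0,0,0]],[0.6,[0,0,15],[0,0,0]],[0.6,[0,0,10],[0,0,0]]])

```text
time_s: 26.37
eef_pos: [669.3, -72.3, 106.2]
eef_rot: [-0.0, 1.0, 0.0, -0.0]
force: [-0.4, 0.1, -0.1]
opening: 0.599
grip_force: 0.0
```

>>> arm_command(motion=[[0.6,[0,0,0],[0,0,0]],[0.6,[0,0,0],[0,0,0]]])

```text
time_s: 26.53
eef_pos: [669.5, -72.6, 106.5]
eef_rot: [-0.0, 1.0, 0.0, -0.001]
force: [0.3, 0.9, -0.5]
opening: 0.598
grip_force: 0.0
```

Run:
```python
from h import *
p,d=snapshot("side");P=cloud("side",d).reshape(-1,3)
cv2.imwrite("pics/c9.png",cv2.resize(p[140:320,150:450,::-1],(800,480)))
Q=P[(np.linalg.norm(P[:,:2]-[411,220],axis=1)<32)&(P[:,2]>22)&(P[:,2]<90)];zt=np.percentile(Q[:,2],90);T=Q[Q[:,2]>zt-5];print(zt,cv2.minEnclosingCircle(T[:,:2].astype(np.float32)))
```

```text
49.184143713701474 ((412.09686279296875, 218.43124389648438), 23.817806243896484)
```

View pics/c9.png

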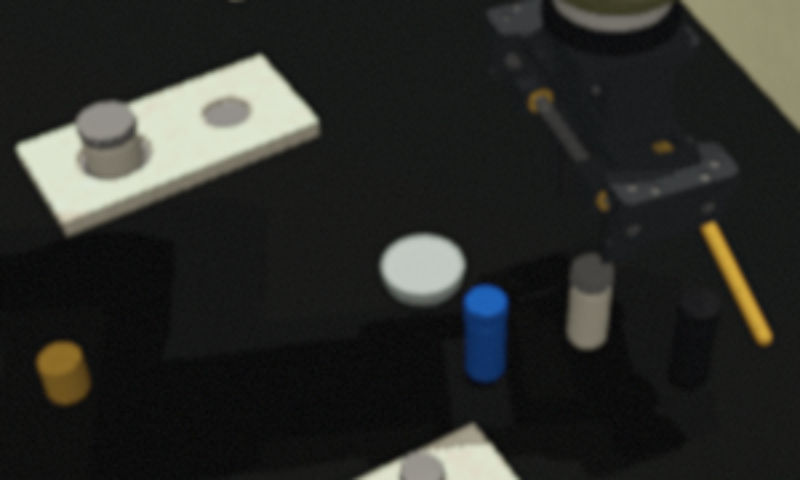

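The crop shows the short jar seated in the plain board (top at z 49), and the gripper above the white tall vial (590,300 in the crop), between the blue and the black ones. Now I grasp it.

>>> arm_command(motion=[[0.6,[-1.3,-0.5,15],[0,0,0]],[0.6,[0,0,25],[0,0,0]],[0.6,[0,0,25],[0,0,0]],[0.6,[0,0,16],[0,0,0]],[0.6,[0,0,7],[0,0,0]]])

```text
time_s: 27.0
eef_pos: [670.6, -73.6, 17.0]
eef_rot: [0.0, 1.0, 0.0, -0.001]
force: [-1.1, -0.3, 0.8]
opening: 0.6
grip_force: 0.0
```

>>> arm_command(motion=[[0.6,[0,0,0],[0,0,0]],[0.4,[0,0,0],[0,0,0]],[0.25,[0,0,0],[0,0,0]],[0.2,[0,0,0],[0,0,0]],[0.2,[0,0,0],[0,0,0]]])

```text
time_s: 27.42
eef_pos: [671.9, -74.3, 19.9]
eef_rot: [0.0, 1.0, -0.0, 0.001]
force: [0.6, 0.7, -0.3]
opening: 0.323
grip_force: 0.1
```

>>> arm_command(motion=[[0.2,[0,0,0],[0,0,0]],[0.2,[0,0,0],[0,0,0]],[0.2,[0,0,0],[0,0,0]]])

```text
time_s: 27.67
eef_pos: [671.9, -74.3, 19.7]
eef_rot: [0.0, 1.0, -0.0, 0.001]
force: [-0.4, 1.1, 5.6]
opening: 0.286
grip_force: 30.0
```

>>> arm_command(motion=[[0.2,[0,0,-10],[0,0,0]],[0.2,[0,0,-25],[0,0,0]],[0.2,[0,0,-30],[0,0,0]],[0.2,[0,0,-15],[0,0,0]],[0.2,[9,17,0],[0,0,0]]])

```text
time_s: 28.08
eef_pos: [664.9, -59.9, 103.3]
eef_rot: [0.002, 1.0, -0.001, 0.004]
force: [-0.9, -0.3, -0.4]
opening: 0.286
grip_force: 30.0
```

>>> arm_command(motion=[[0.2,[17,31.5,0],[0,0,0]],[0.2,[17,31.5,0],[0,0,0]],[0.2,[17,31.5,0],[0,0,0]],[0.2,[17,31.5,0],[0,0,0]],[0.2,[17,31.5,0],[0,0,0]]])

```text
time_s: 28.5
eef_pos: [576.6, 101.6, 99.3]
eef_rot: [0.001, 1.0, -0.0, 0.0]
force: [1.5, -0.3, -0.4]
opening: 0.288
grip_force: 30.0
```

>>> arm_command(motion=[[0.2,[17,31.5,0],[0,0,0]],[0.2,[17,31.5,0],[0,0,0]],[0.2,[17,31.5,0],[0,0,0]],[0.2,[15,28,0],[0,0,0]],[0.2,[8,14.7,0],[0,0,0]]])

```text
time_s: 28.92
eef_pos: [501.8, 240.2, 99.3]
eef_rot: [-0.001, 1.0, 0.0, -0.0]
force: [1.1, -0.5, -0.5]
opening: 0.288
grip_force: 30.0
```

>>> arm_command(motion=[[0.2,[0,0,0],[0,0,0]],[0.2,[0,0,0],[0,0,0]],[0.2,[0,0,0],[0,0,0]]])

```text
time_s: 29.17
eef_pos: [504.3, 236.9, 99.0]
eef_rot: [0.001, 1.0, -0.0, 0.0]
force: [0.0, -0.4, -0.2]
opening: 0.285
grip_force: 30.0
```

>>> arm_command(motion=[[0.2,[0,0.3,15],[0,0,0]],[0.2,[0,0,25],[0,0,0]],[0.2,[0,0,18],[0,0,0]],[0.2,[0,0,8],[0,0,0]],[0.2,[0,0,3],[0,0,0]]])

```text
time_s: 29.58
eef_pos: [503.9, 236.8, 28.6]
eef_rot: [0.001, 1.0, -0.0, -0.001]
force: [0.3, 1.0, -0.6]
opening: 0.288
grip_force: 30.0
```

>>> arm_command(motion=[[0.2,[0,0,0],[0,0,0]],[0.2,[0,0,1],[0,0,0]],[0.2,[0,0,0],[0,0,0]]])

```text
time_s: 29.83
eef_pos: [504.3, 237.9, 29.6]
eef_rot: [0.001, 1.0, 0.0, 0.001]
force: [0.5, -0.5, -1.0]
opening: 0.292
grip_force: 30.0
```

>>> arm_command(motion=[[0.2,[0,0,1],[0,0,0]],[0.2,[0,0,0.7],[0,0,0]],[0.2,[0,0,0],[0,0,0]]])

```text
time_s: 30.08
eef_pos: [504.0, 238.0, 27.7]
eef_rot: [0.0, 1.0, 0.0, 0.001]
force: [-1.0, -0.7, 3.4]
opening: 0.287
grip_force: 30.0
```

It's on the floor of the pocket. I release, rise and move aside.

>>> arm_command(motion=[[0.3,[0,0,0],[0,0,0]],[0.45,[0,0,0],[0,0,0]],[0.6,[0,0,0],[0,0,0]],[0.6,[0,0,0],[0,0,0]],[0.6,[0,0,0],[0,0,0]]])

```text
time_s: 30.5
eef_pos: [503.7, 237.9, 27.0]
eef_rot: [0.0, 1.0, -0.0, -0.0]
force: [-0.3, 0.3, 0.1]
opening: 0.579
grip_force: 0.0
```

>>> arm_command(motion=[[0.6,[0,0,-10],[0,0,0]],[0.6,[0,0,-25],[0,0,0]],[0.6,[0,0,-35],[0,0,0]],[0.6,[0,0,-35],[0,0,0]],[0.6,[0,0,-30],[0,0,0]]])

```text
time_s: 30.92
eef_pos: [503.7, 238.0, 165.1]
eef_rot: [0.0, 1.0, 0.0, 0.001]
force: [1.0, -0.8, 0.1]
opening: 0.602
grip_force: 0.0
```

>>> arm_command(motion=[[0.6,[15,20,-20],[0,0,0]],[0.6,[20,30,0],[0,0,0]],[0.6,[20,33,0],[0,0,0]],[0.6,[20,33,0],[0,0,0]],[0.6,[10,20,0],[0,0,0]]])

```text
time_s: 31.33
eef_pos: [416.5, 376.3, 183.1]
eef_rot: [-0.0, 1.0, 0.0, 0.0]
force: [0.7, -0.4, 0.1]
opening: 0.603
grip_force: 0.0
```

>>> arm_command(motion=[[0.6,[10,30,0],[0,0,0]],[0.6,[10,30,0],[0,0,0]],[0.6,[5,15,0],[0,0,0]],[0.6,[0,0,0],[0,0,0]],[0.6,[0,0,0],[0,0,0]]])

```text
time_s: 31.75
eef_pos: [393.5, 449.2, 182.4]
eef_rot: [-0.0, 1.0, -0.0, 0.0]
force: [0.3, 0.3, -0.8]
opening: 0.603
grip_force: 0.0
```

Run:
```python
from h import *
p,d=snapshot("side");P=cloud("side",d).reshape(-1,3)
cv2.imwrite("pics/c10.png",p[:,:,::-1])
for c in([504,236],[411,219],[518,-170],[425,-185],[587,17]):
    Q=P[(np.linalg.norm(P[:,:2]-c,axis=1)<28)&(P[:,2]>(22 if c[0]!=587 else 8))&(P[:,2]<90)];zt=np.percentile(Q[:,2],90);T=Q[Q[:,2]>zt-5];r=cv2.minEnclosingCircle(T[:,:2].astype(np.float32));print(round(zt,1),np.round(r[0],1),round(r[1],1))
```

```text
73.4 [504. 236.] 14.3
49.3 [410.8 218.6] 23.3
50.9 [ 516.7 -170.5] 13.7
68.9 [ 425.9 -185.9] 23.0
16.6 [587.  17.] 27.9
```

View pics/c10.png

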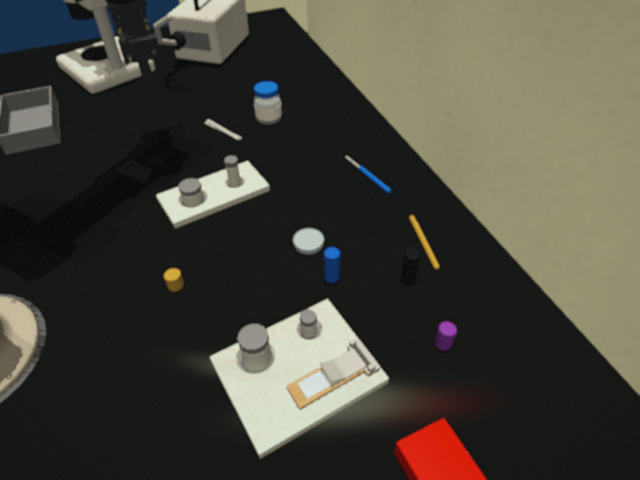

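Both kits are made up: jars and vials upright at (254,347), (308,323), (190,192) and (232,170), the mailer under the clip at (330,378), the dish still at (308,240), and the arm clear.

```bash
python3 -c "from station import close_job;print(close_job())"
```

```text
the job is handed in; nothing more can be done
None
```

Both kits are made up and handed in at about 32 s: jars and vials upright in their pockets, the mailer flat under the clip against the stop, and the petri dish where it was.

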